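# Load a counting tray under the leaf spring

## Task

Load the black counting tray into its clamping fixture. Press hard with the fingertips on the grey rubber thumb pad at its rear until its sprung bed has sunk nearly to the bottom, and only then, still pressing, slide it along the rails under the bridge and the leaf spring (do not ram it against the bridge) until it is fully home against the end stop; then let go. Only press and push the tray, do not pick it up, and leave the things standing round the fixture alone.

Things in the scene. Friction and masses are not known exactly. Their poses are not given: they have to be found in the camera images.
- fixture: Fixed aluminium loading fixture, 236 x 132 mm; its place and heading differ from run to run. Origin: centre of its underside, on the worktop; x axis: the loading direction, from the open end to the end stop; z up. Rails along x, 26 mm high, inner faces at y = +-46 mm. End stop: face at x = 108 mm, 32 mm high.
- bridge: Dark steel bridge across the rails, fixed. Origin: middle of its near lower edge, at x = 55 mm of the fixture, 28 mm above the worktop. It is 14 mm deep along x and 46 mm high (screws 49 mm). Behind it two leaf spring tongues slope down to x = 97 mm, 17 mm above the worktop at their lowest; the tray wedges them up and they press it down with 5 to 9 N.
- home (a point): Where the tray's origin must end: 43 mm along the fixture's x axis from its origin, on the middle line, 16 mm above the worktop (the tray's height when let go there).
- tray: Loose black counting tray in a yellow frame, 130 x 90 x 12 mm, 100 g, on the sprung bed between the rails (1 mm play). Origin: centre of its underside; its long y axis points back along the fixture's -x. At the start its centre is 20 to 35 mm before the fixture's origin, its underside 22 mm and its top 34 mm above the worktop, so it butts on the bridge. It slides easily on the bed (friction 0.2).
- thumb_pad (a point): Centre of the top of the tray's grey rubber thumb pad, 42 mm wide, 42 mm long along the rails, 2 mm thick, glued on the tray's end nearer the open end, 38 mm from the tray's centre; here to press down. At the pad's front (17 mm from the tray's centre) a rubber ridge, 42 mm across the tray, 6 mm thick, stands 7 mm above the pad, for the fingertip to push against.
- bed (a joint): How far the sprung bed is pressed down, m: 0 up (start), 0.010 bottomed. It sinks straight, without tipping: 5.5 N to start, 11 N at 0.006 (tray's top level with the bridge's underside), 14.5 N at the bottom (tray's top 24 mm above the worktop). Press 9 mm or more to pass. Let go with the tray home, it rises until the tray rests against bridge and leaf spring.
- vial: Small capped glass vial, 20 mm across, 64 mm tall, standing loose on the worktop to the left of the fixture; leave alone. Origin: centre of its underside.
- dropper: Dropper bottle, 30 mm across, 86 mm tall, standing loose to the right of the fixture; leave alone. Origin: centre of its underside.
- counter: Hand tally counter, 74 x 49 x 25 mm, lying loose to the right of the fixture, nearer the robot; leave alone. Origin: centre of its underside.

How it is judged:
By the outcome, as a careful person would: the job done as asked, in the order asked, and still so for the second after the job is handed in, with the robot touching nothing.
It also fails if it takes over 40 s, if anything falls off the work surface, if the arm or the gripper's body presses on something with over 40 N, if the wrist force passes 120 N, or if a joint passes its speed limit or range.

## Robot

A 6-joint arm with a two-finger parallel gripper is mounted at the origin on a cart in front of the work surface, level with it; the furniture and walls round the work are solid. World frame = base frame: x ahead of the robot, y to its left, z up, the work surface at z = 0. Lengths are in m, angles in rad, forces in N, time in s.
With the tool pointing down it reaches from about 0.35 to 0.8 m from the base axis. Payload 7.3 kg.
Tool frame: the origin (TCP) lies between the finger pads; the fingertips stand 25 mm ahead of it and the grasp point (between the pads) lies 6 mm ahead of it (r.tip_extent is the distance from the TCP to the fingertips, in m); z points along the fingers, y is the direction in which the jaws open and shut (so a half turn about z gives the same grasp; the last joint's range is limited). The gripper opens to 85 mm and grips with 20 to 120 N. Pads are 22 mm wide; open, the fingers measure 114 mm over their backs; the gripper's body (76 mm by 85 mm) begins 54 mm behind the grasp point. The pads swing forward as they close: fully open they stand 13 mm farther back than shut.
Start: joints at [-1.35, 0.342, 1.524, -0, 1.275, -0.146], TCP at [0.188, -0.49, 0.256] pointing down, gripper open.
Joint ranges: [-2.53, 2.53], [-0.77, 2.02], [0.04, 2.7], [-1, 4.14], [0.28, 2.66], [-3.11, 3.11]. Speed limits (rad/s): [2.57, 2.57, 3.14, 3.14, 3.14, 3.14].

## Interface

Orientations are given as a unit quaternion [x, y, z, w].
In Python, from workcell import r, command_gripper, optics gives the robot as it stands. The module is installed in compiled form; this text tells all that it offers. Calls block until the motion is done:
- r.reach(position, orientation): joint-space move of the TCP to a pose.
- r.move_straight(position, orientation=None, speed=0.15, max_force=None): straight line of the TCP; orientation=None keeps the orientation; speed is the mean speed in m/s. With max_force (N) it stops when the force on the tool has changed by that much, and returns True; else False.
- r.movej(angles): joint-space move.
- command_gripper(opening, force=None): finger opening in m; force is the grip in N (None keeps the last); returns when the fingers have stopped.
- r.hold(seconds).
- r.solve_ik(position, orientation): joint angles nearest the present ones, or None.
- r.read_state(): the state.
- optics.get_image(name): name is "side" or "top" or "wrist"; returns (picture, depth): 480x640x3 uint8, red, green, blue; 480x640 float32, m along the optical axis (not along the pixel's ray), 0 where there is no reading.
- optics.camera_model(name): a dict with "K" (3x3 intrinsics, pixels), "k1" (the pictures are not rectified: a ray, as slopes to the right and down, at radius r is drawn at 1 + k1 r^2 times it, then the intrinsics apply), "R" (3x3) and "t" (3): a world point X has camera coordinates R X + t; the wrist camera has in their place "tool_from_camera" (4x4, takes a point from camera to tool coordinates, whose origin is the TCP and whose axes are the flange's). Camera axes: x right, y down, z forward; pixel columns grow to the right and rows downward; lengths in m; the calibration is good to about 2 mm. A picture is of the moment at which its call begins: read the wrist's pose just before it. camera_model takes no time and is no camera call.
A pose or a line that the arm cannot do raises r.PlanningError and nothing moves.
- r.finish_job(): hands the job in, once; it reports no verdict.
The state is a dict: "time_s": time; "joint_positions": joint angles; "dq": joint speeds; "tau": joint torques, N m; "eef_pos": TCP position; "eef_rot": TCP orientation; "contact_force": force on the tool from outside, world axes, zero at the start; "torque": the same for the moment, N m; "grip_width": finger opening in m.
Only numpy, scipy, OpenCV 4.12 (cv2) and the standard library are available. Lean on these libraries where they do the work, as an engineer would, in place of code of your own. Each camera call takes 0.05 s, during which the arm holds its last target. There are 200 camera calls.

## Working session

There is one attempt and no reset: what is moved stays moved. The work goes in short steps, each a Python script; the robot and the scene stay as the last script left them, time stands still between calls to the robot, and variables do not carry over. Pictures are saved under pics/ and viewed, about 8 in all and at most 12, crops included, and the job is handed in when it is done.

```bash
mkdir -p pics; cat > h.py <<'E'
import numpy as np, cv2
from workcell import r, command_gripper, optics
def save(name,fn):
    im,d=optics.get_image(name); cv2.imwrite(f'pics/{fn}.png',im[:,:,::-1]); np.save(f'pics/{fn}.npy',d); return im,d
def ray(cm,u,v):
    return cv2.undistortPoints(np.array([[[u,v]]],float),np.array(cm['K'],float),np.array([cm['k1'],0,0,0,0.]))[0,0]
def pt(cm,u,v,d):
    x,y=ray(cm,u,v); return np.array(cm['R']).T@(np.array([x*d,y*d,d])-np.array(cm['t']))
def ptz(cm,u,v,z):
    x,y=ray(cm,u,v); R=np.array(cm['R']); c=-R.T@np.array(cm['t']); w=R.T@np.array([x,y,1]); return c+w*(z-c[2])/w[2]
E
python3 - <<'E'
from h import *
for n in('top','side'):
    save(n,n); c=optics.camera_model(n); print(n,c)
print(r.read_state(), r.tip_extent)
E
```

```text
top {'K': array([[604.44461607,   0.        , 311.92205167],
       [  0.        , 604.44461607, 235.30485306],
       [  0.        ,   0.        ,   1.        ]]), 'k1': 0.0481189506720183, 'R': array([[-1.43549438e-03, -9.99862777e-01,  1.65035049e-02],
       [-9.98133001e-01,  4.24897378e-04, -6.10764347e-02],
       [ 6.10610413e-02, -1.65603678e-02, -9.97996645e-01]]), 't': array([0.07777448, 0.54025817, 1.05197333])}
side {'K': array([[535.59230429,   0.        , 319.56471679],
       [  0.        , 535.59230429, 247.77209855],
       [  0.        ,   0.        ,   1.        ]]), 'k1': -0.014434396272086099, 'R': array([[ 0.99947707,  0.03168248, -0.00646553],
       [ 0.01544277, -0.64336588, -0.76540308],
       [-0.02840956,  0.76490298, -0.64351871]]), 't': array([-0.55890139,  0.08467541,  0.84390584])}
{'time_s': 0.1, 'joint_positions': array([-1.34996915e+00,  3.42674206e-01,  1.52491770e+00,  1.92531137e-05,
        1.27541193e+00, -1.45972244e-01]), 'dq': array([ 0.00151916, -0.00151496, -0.00509077,  0.00032869,  0.0001327 ,
       -0.00072347]), 'tau': array([ 1.72036467e-03, -4.34447443e+01, -2.46491718e+01, -1.52658918e-04,
        4.66600643e-03, -3.51293330e-06]), 'eef_pos': array([ 0.18824836, -0.48974301,  0.25568578]), 'eef_rot': array([ 9.83229627e-01,  1.82370508e-01, -1.72011276e-05, -7.05441807e-04]), 'contact_force': array([-0.56025353,  0.12166057,  1.01759871]), 'torque': array([-0.06374806, -0.00257092, -0.03708713]), 'grip_width': 0.08550195789258469} 0.025
```

View pics/top.png

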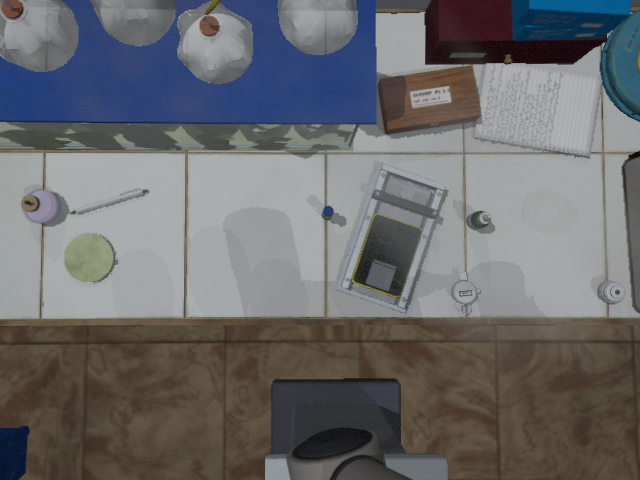

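View pics/side.png

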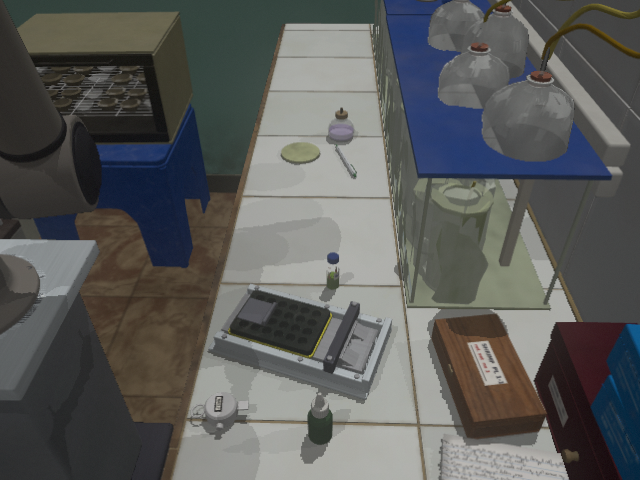

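The top view shows the fixture with corners near (385,165), (447,183), (405,311) and (337,291). The tray is at about (388,255) with its thumb pad at (381,275), and the bridge is near (405,203). In the side view the vial stands to the left of the fixture, and the dropper and counter to the right. I'll compute a coarse pose and then take a wrist look.

```bash
cat >> h.py <<'E'
from scipy.spatial.transform import Rotation as Rt
def down(th):  # tool z down, tool x/y so that jaw axis is fixture y
    X=np.array([np.cos(th),np.sin(th),0]);Z=np.array([0,0,-1.]);Y=np.cross(Z,X)
    return Rt.from_matrix(np.c_[X,Y,Z]).as_quat()
def yellow(im):
    h=cv2.cvtColor(im,cv2.COLOR_RGB2HSV); return cv2.inRange(h,(22,110,70),(36,255,255))
E
python3 - <<'E'
from h import *
c=optics.camera_model('top'); im=cv2.imread('pics/top.png')[:,:,::-1]; d=np.load('pics/top.npy')
m=yellow(im); m[:150]=0;m[320:]=0;m[:,:330]=0;m[:,450:]=0
v,u=np.nonzero(m); print(len(u))
P=np.array([ptz(c,a,b,.034)[:2] for a,b in zip(u,v)],np.float32); print(cv2.minAreaRect(P))
print('depth z tray',[pt(c,a,b,d[b,a]) for a,b in((395,240),(381,275),(405,203))])
for q in((385,165),(447,183),(405,311),(337,291)): print(q,ptz(c,*q,.03))
cs=np.array([ptz(c,*q,.03) for q in((385,165),(447,183),(405,311),(337,291))])
f=(cs[0]+cs[1]-cs[2]-cs[3]); print(np.arctan2(f[1],f[0]),np.linalg.norm(f)/2,cs.mean(0))
print(optics.camera_model('wrist'))
E
```

```text
176
((0.47920456528663635, -0.01824289932847023), (0.12675946950912476, 0.06422242522239685), 24.036073684692383)
depth z tray [array([ 0.53151476, -0.06837597,  0.02403933]), array([ 0.47030556, -0.04209769,  0.0328851 ]), array([ 0.59434218, -0.08300931,  0.04506039])]
(385, 165) [ 0.66315966 -0.05107876  0.03      ]
(447, 183) [ 0.63128925 -0.15961071  0.03      ]
(405, 311) [ 0.40811584 -0.08345577  0.03      ]
(337, 291) [0.44270276 0.03415866 0.03      ]
-0.3489148266674127 0.2360377901999313 [ 0.53631688 -0.06499665  0.03      ]
{'K': array([[348.76194664,   0.        , 324.04264083],
       [  0.        , 348.76194664, 239.9734005 ],
       [  0.        ,   0.        ,   1.        ]]), 'k1': -0.06100899610277, 'tool_from_camera': array([[-1.23468811e-03, -9.56870027e-01, -2.90513730e-01,
         7.41441141e-02],
       [ 9.99999095e-01, -1.33668177e-03,  1.52639022e-04,
         2.14489731e-04],
       [-5.34380112e-04, -2.90513278e-01,  9.56870811e-01,
        -1.17133138e-01],
       [ 0.00000000e+00,  0.00000000e+00,  0.00000000e+00,
         1.00000000e+00]])}
```

```bash
python3 - <<'E'
from h import *
th=-.349; ax=np.array([np.cos(th),np.sin(th),0])
command_gripper(0.0,40)
p=np.array([.536,-.065,.20])+.03*ax
print(r.solve_ik(p,down(th)))
r.reach(p,down(th))
s=r.read_state(); save('wrist','w1'); np.savez('pics/w1s.npz',p=s['eef_pos'],q=s['eef_rot']); print(s['time_s'],s['eef_pos'],s['joint_positions'],s['grip_width'])
E
```

```text
[-2.67241855e-01  4.70808060e-01  1.48459380e+00 -4.44089210e-16
  1.18619079e+00  1.65255447e+00]
2.8917 [ 0.56413096 -0.07603782  0.20009492] [-2.68490324e-01  4.70703740e-01  1.48448594e+00 -2.35875292e-04
  1.18619421e+00  1.65214073e+00] -8.70073448981809e-05
```

View pics/w1.png

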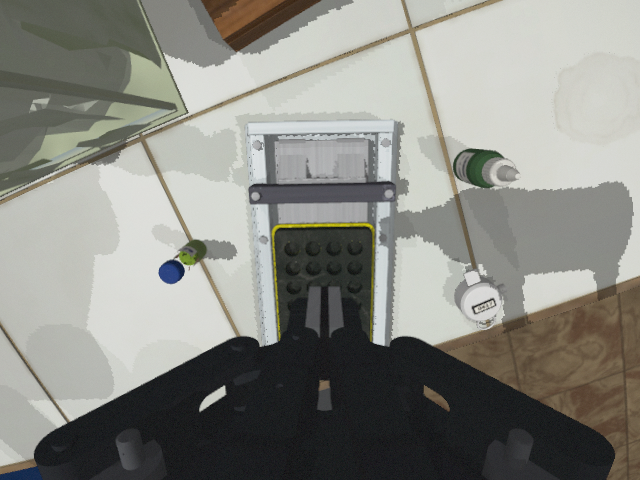

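The wrist view shows the end stop's top edge at row 122, from u=248 to 395, and the bridge at row 192. The tray's front corners are near (274,226) and (374,226), and the vial, dropper and counter are well clear. Next I'll convert the yellow frame and the rail edges to positions.

```bash
cat >> h.py <<'E'
def wcam(p,q):
    c=dict(optics.camera_model('wrist')); T=np.eye(4);T[:3,:3]=Rt.from_quat(q).as_matrix();T[:3,3]=p
    M=np.linalg.inv(T@c['tool_from_camera']); c['R']=M[:3,:3];c['t']=M[:3,3]; return c
E
python3 - <<'E'
from h import *
s=np.load('pics/w1s.npz'); c=wcam(s['p'],s['q']); im=cv2.imread('pics/w1.png')[:,:,::-1]; d=np.load('pics/w1.npy')
m=yellow(im); m[:215]=0; m[336:]=0; m[:,:262]=0; m[:,388:]=0
v,u=np.nonzero(m); P=np.array([ptz(c,a,b,.034)[:2] for a,b in zip(u,v)])
def rot(P,th): 
    R=np.array([[np.cos(th),np.sin(th)],[-np.sin(th),np.cos(th)]]); return P@R.T
L=P[(u<285)&(v>240)]; Rr=P[(u>365)&(v>240)]; F=P[(v<234)&(u>285)&(u<365)]
for n,e in(('L',L),('R',Rr),('F',F)):
    vx,vy,x,y=cv2.fitLine(e.astype(np.float32),cv2.DIST_HUBER,0,.01,.01).ravel(); print(n,len(e),np.arctan(vy/vx),e.mean(0))
th=-.349
for n,e in(('L',L),('R',Rr),('F',F)): print(n,np.percentile(rot(e,th),[2,50,98],axis=0).round(4).tolist())
for n,q,z in(('stopL',(248,122),.032),('stopR',(395,121),.032),('brNearL',(250,203),.046),('brNearR',(395,201),.046),('railL',(262,345),.026),('railR',(392,345),.026)):
    w=ptz(c,*q,z); print(n,w.round(4),rot(w[None,:2],th).round(4))
for q in((320,127),(255,300),(386,300),(320,192),(325,260)): print(q,pt(c,*q,d[q[1],q[0]]).round(4))
print('plan centre',rot(np.array([[.536,-.065]]),th))
E
```

```text
L 231 -0.33302438 [ 0.52724625 -0.01717486]
R 207 -0.33411503 [ 0.49737594 -0.09671046]
F 308 1.235737 [ 0.56528751 -0.07784207]
L [[0.454, 0.1628], [0.503, 0.1641], [0.5428, 0.1656]]
R [[0.4542, 0.078], [0.5028, 0.0792], [0.5418, 0.0805]]
F [[0.556, 0.0887], [0.5577, 0.1197], [0.5594, 0.1523]]
stopL [ 0.6636 -0.0493  0.032 ] [[0.6405 0.1806]]
stopR [ 0.6248 -0.1575  0.032 ] [[0.641  0.0657]]
brNearL [ 0.6054 -0.029   0.046 ] [[0.5788 0.1797]]
brNearR [ 0.5675 -0.137   0.046 ] [[0.5802 0.0653]]
railL [0.4718 0.0215 0.026 ] [[0.436  0.1816]]
railR [ 0.4284 -0.0966  0.026 ] [[0.4357 0.0557]]
(320, 127) [ 0.6405 -0.1008  0.0323]
(255, 300) [ 0.5077  0.0187 -0.0011]
(386, 300) [ 0.4759 -0.1052  0.0244]
(320, 192) [ 0.5945 -0.0839  0.046 ]
(325, 260) [ 0.5361 -0.0668  0.0344]
plan centre [[0.5259146  0.12220815]]
```

```bash
cat >> h.py <<'E'
TH=-.336; AX=np.array([np.cos(TH),np.sin(TH),0]); AY=np.array([-np.sin(TH),np.cos(TH),0]); Q=down(TH)
E
python3 - <<'E'
from h import *
L=np.array([.52724625,-.01717486,0]);R_=np.array([.49737594,-.09671046,0]);F=np.array([.56528751,-.07784207,0])
y=((L+R_)/2)@AY; f=F@AX+.0016; tc=(f-.065)*AX+y*AY
st=np.mean([np.array([.6636,-.0493,0])@AX,np.array([.6248,-.1575,0])@AX])-.118
print('tray c',tc,'lateral',L@AY-R_@AY,'front lat',F@AY-y,'fixture off',tc@AX-st)
p=tc-.040*AX; np.savez('plan.npz',tc=tc,p=p,st=st)
r.reach(p+[0,0,.12],Q); r.move_straight(p+[0,0,.025+.046],speed=.12)
s=r.read_state(); print(s['time_s'],s['eef_pos'],s['contact_force'])
im,_=save('side','s2'); save('top','t2')
a=cv2.resize(im[250:420,190:410],None,fx=3,fy=3,interpolation=cv2.INTER_CUBIC); cv2.imwrite('pics/s2c.png',a[:,:,::-1])
E
```

```text
tray c [ 0.50617914 -0.05480112  0.        ] lateral 0.08493669615324391 front lat -0.0022637025818049855 fixture off -0.028326580259423306
4.0833 [ 0.4693645  -0.04199292  0.07148201] [0.00358877 0.4633033  0.04397849]
```

View pics/s2c.png

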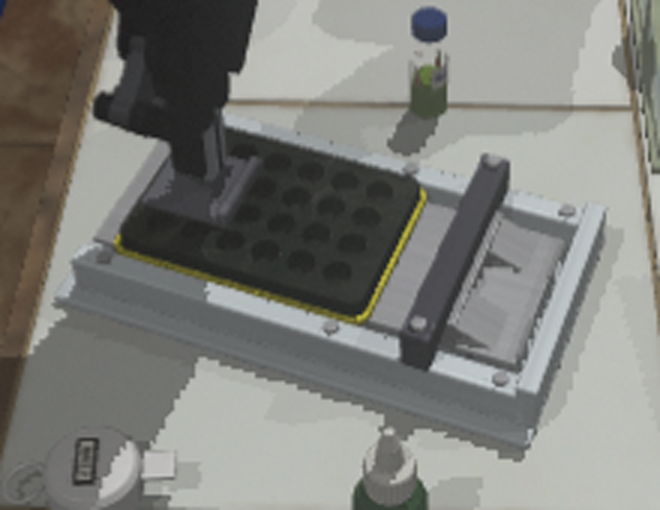

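The fingertips hover over the thumb pad (crop ~(205,185)) just behind the ridge (crop ~(240,185)), well inside its width. Next I press.

```bash
python3 - <<'E'
from h import *
p=np.load('plan.npz')['p']
f0=r.read_state()['contact_force']
for z in (.038,.034,.030,.028,.027,.026,.025,.024,.023,.022):
    st=r.move_straight(p+[0,0,.025+z],speed=.03,max_force=32)
    r.hold(.05); s=r.read_state(); f=s['contact_force']-f0
    print(z,st,(s['eef_pos'][2]-.025).round(4),f.round(1),round(s['time_s'],2))
    if st or f[2]>26: break
E
```

```text
0.038 False 0.038 [-0.  -1.1 -0.5] 4.65
0.034 False 0.0344 [-1.6 -0.2  5.1] 4.98
0.03 False 0.0307 [-1.4  0.9  7.7] 5.32
0.028 False 0.0289 [-0.9 -0.6  9.4] 5.62
0.027 False 0.0279 [-1.5  0.2  9.3] 5.92
0.026 False 0.027 [-1.7  0.7 11.2] 6.22
0.025 False 0.0261 [-3.2  0.2 11.7] 6.52
0.024 False 0.0258 [-3.8  0.6 20.1] 6.82
0.023 False 0.0256 [-5.5 -0.1 29.9] 7.12
```

The bed bottomed at tip z ≈ 25.8 mm, 10 mm below the pad's start height, with 30 N down. Now I slide it, watching the forces.

```bash
python3 - <<'E'
from h import *
p=np.load('plan.npz')['p']; zc=.025+.023
def go(d,mf):
    st=r.move_straight(p+d*AX+[0,0,zc],speed=.03,max_force=mf); s=r.read_state(); f=s['contact_force']
    e=(s['eef_pos']-p)@AX; print(round(d,4),st,round(e,4),'z',(s['eef_pos'][2]-.025).round(4),'F ax/lat/z',(f@AX).round(1),(f@AY).round(1),f[2].round(1),round(s['time_s'],2)); return st,f
for d in (.008,.016,.024,.032,.040,.048,.056,.062,.067,.071):
    st,f=go(d,25)
    if st or abs(f@AX)>30 or f[2]<18 or f[2]>50: break
save('side','s3')
im=cv2.imread('pics/s3.png'); cv2.imwrite('pics/s3c.png',cv2.resize(im[250:420,190:410],None,fx=3,fy=3,interpolation=cv2.INTER_CUBIC))
E
```

```text
0.008 False 0.01 z 0.0258 F ax/lat/z -3.0 -0.7 27.2 7.53
0.016 False 0.0181 z 0.0258 F ax/lat/z -3.6 -0.0 27.3 7.95
0.024 False 0.0261 z 0.0258 F ax/lat/z -2.6 -0.7 25.6 8.37
0.032 False 0.0341 z 0.0258 F ax/lat/z -2.9 -1.2 25.8 8.78
0.04 False 0.0421 z 0.0259 F ax/lat/z -2.2 -0.2 24.0 9.2
0.048 False 0.0501 z 0.0259 F ax/lat/z -2.2 -0.7 25.0 9.62
0.056 False 0.0574 z 0.0259 F ax/lat/z -4.8 0.7 26.1 10.03
0.062 False 0.0631 z 0.0259 F ax/lat/z -5.4 -0.4 25.6 10.38
0.067 False 0.0673 z 0.0259 F ax/lat/z -8.3 -0.5 28.3 10.7
0.071 False 0.0716 z 0.0259 F ax/lat/z -6.3 1.1 26.7 10.98
```

View pics/s3c.png

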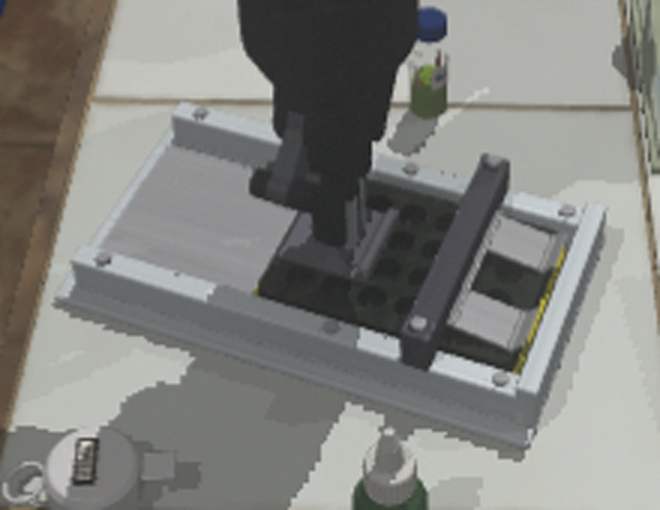

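The tray has passed under the bridge and the leaf springs. Its yellow front edge (crop ~(540,310)) is a few mm short of the end stop. The bed is still bottomed, so I'll push on gently until the stop resists.

```bash
python3 - <<'E'
from h import *
p=np.load('plan.npz')['p']; zc=.025+.023
d=.0715
while d<.092:
    d+=.0015
    st=r.move_straight(p+d*AX+[0,0,zc],speed=.02,max_force=25); r.hold(.04); s=r.read_state(); f=s['contact_force']
    e=(s['eef_pos']-p)@AX; print(round(d,4),st,round(e,4),'z',(s['eef_pos'][2]-.025).round(4),(f@AX).round(1),(f@AY).round(1),f[2].round(1),round(s['time_s'],2))
    if st or f@AX<-22: break
save('side','s4')
im=cv2.imread('pics/s4.png'); cv2.imwrite('pics/s4c.png',cv2.resize(im[250:420,190:410],None,fx=3,fy=3,interpolation=cv2.INTER_CUBIC))
E
```

```text
0.073 False 0.0739 z 0.0259 -5.3 0.1 24.6 11.32
0.0745 False 0.0753 z 0.0259 -5.9 -0.4 25.2 11.62
0.076 False 0.0754 z 0.0258 -11.6 -0.2 29.0 11.91
0.0775 False 0.0755 z 0.0258 -15.2 -0.1 33.3 12.2
0.079 False 0.0757 z 0.0258 -19.4 -1.8 37.1 12.49
0.0805 False 0.0758 z 0.0258 -23.7 -0.4 42.2 12.78
```

View pics/s4c.png

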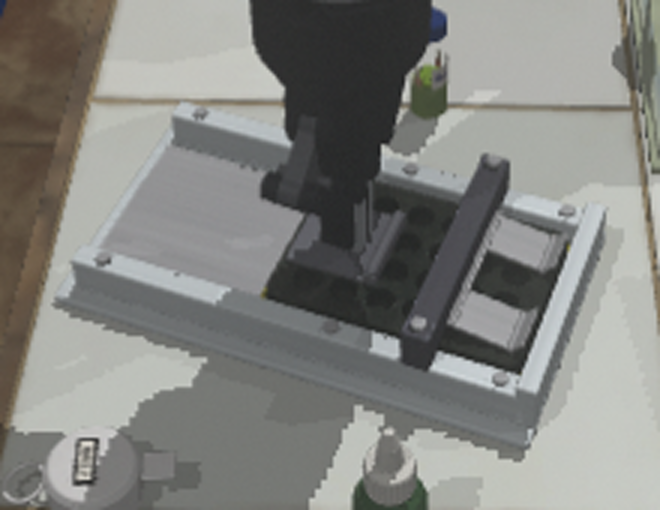

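The yellow front edge is now hidden against the end stop. The fingers stalled at 75.5 mm while the push force rose to 24 N, so the tray is home. I'll relax the push, lift straight off and check.

```bash
python3 - <<'E'
from h import *
p=np.load('plan.npz')['p']
for d,z,v in((.0770,.023,.02),(.0768,.036,.02),(.0762,.050,.03),(.0762,.17,.12)):
    r.move_straight(p+d*AX+[0,0,.025+z],speed=v); s=r.read_state(); f=s['contact_force']
    print(z,((s['eef_pos']-p)@AX).round(4),(s['eef_pos'][2]-.025).round(4),(f@AX).round(1),(f@AY).round(1),f[2].round(1),round(s['time_s'],2))
r.reach(p-.02*AX+[0,0,.30],Q); r.hold(.3)
s=r.read_state(); im,_=save('wrist','w5'); np.savez('pics/w5s.npz',p=s['eef_pos'],q=s['eef_rot']); save('side','s5'); print(s['time_s'],s['contact_force'])
a=cv2.imread('pics/s5.png')[250:420,190:410]; a=cv2.resize(a,(466,360),interpolation=cv2.INTER_CUBIC)
b=cv2.resize(cv2.imread('pics/w5.png')[60:300,210:430],(330,360),interpolation=cv2.INTER_CUBIC)
cv2.imwrite('pics/c5.png',np.hstack([a,b]))
E
```

```text
0.023 0.0755 0.0258 -13.3 -0.1 32.6 13.16
0.036 0.0768 0.0358 0.3 -0.1 -0.6 13.96
0.05 0.0762 0.0502 0.6 0.1 0.1 14.57
0.17 0.0758 0.1692 -0.5 0.1 -0.3 15.72
16.65 [-0.12616798 -0.12576808 -0.30730907]
```

View pics/c5.png

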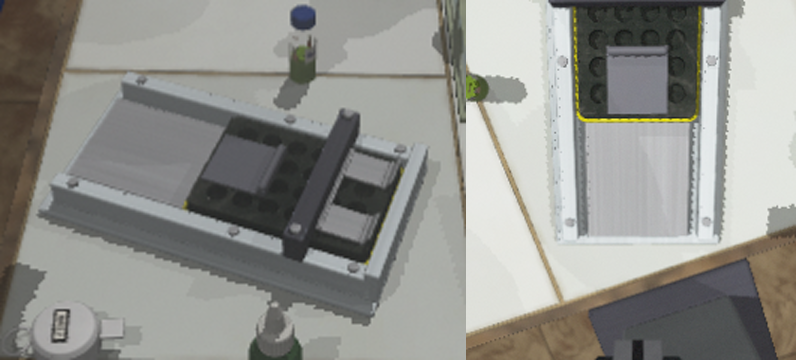

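The view shows the tray under the bridge and springs with its rear edge at composite row ~120. A yellow sliver shows near the stop, so I'll measure the rear and front edges against the fixture.

```bash
python3 - <<'E'
from h import *
s=np.load('pics/w5s.npz'); c=wcam(s['p'],s['q']); im=cv2.imread('pics/w5.png')[:,:,::-1]; d=np.load('pics/w5.npy')
st=float(np.load('plan.npz')['st'])
m=yellow(im); m[:120]=0;m[160:]=0;m[:,:290]=0;m[:,358:]=0
v,u=np.nonzero(m); 
P=np.array([ptz(c,a,b,.028)@AX for a,b in zip(u,v)]); print('rear edge',len(P),np.percentile(P,[2,50,98]).round(4)-st)
# open end edge row: fixture bottom at composite row ~240
print('open end',[(ptz(c,210+(x-466)*2/3,60+240*2/3,.026)@AX-st).round(4) for x in(560,715)])
for x,y in((640,90),(600,112)):
    a,b=int(210+(x-466)*2/3),int(60+y*2/3); print(pt(c,a,b,d[b,a]).round(4))
# front edge from a new wrist look
r.reach(np.load('plan.npz')['tc']+.08*AX+[0,0,.2],Q); s=r.read_state(); im,d=save('wrist','w6'); print(s['time_s'])
c=wcam(s['eef_pos'],s['eef_rot'])
m=yellow(im); v,u=np.nonzero(m); W=np.array([ptz(c,a,b,.028) for a,b in zip(u,v)]); e=W@AX-st; k=(e>.095)&(e<.12)&(abs(W@AY-.1*0-np.load('plan.npz')['tc']@AY)<.05); print('front',k.sum(),np.percentile(e[k],[2,50,98]) if k.any() else '')
uc,vc=int(np.median(u[k])) if k.any() else 320,int(np.median(v[k])) if k.any() else 150
cv2.imwrite('pics/w6c.png',cv2.resize(im[max(vc-60,0):vc+60,uc-90:uc+90,::-1],None,fx=4,fy=4,interpolation=cv2.INTER_CUBIC)); print(uc,vc)
E
```

```text
rear edge 166 [-0.02076939 -0.01966939 -0.01866939]
open end [np.float64(-0.1085), np.float64(-0.1087)]
[ 0.5328 -0.0668  0.0293]
[ 0.5289 -0.0349  0.0281]
17.475
front 323 [0.09602232 0.10720257 0.1087807 ]
329 158
```

View pics/w6c.png

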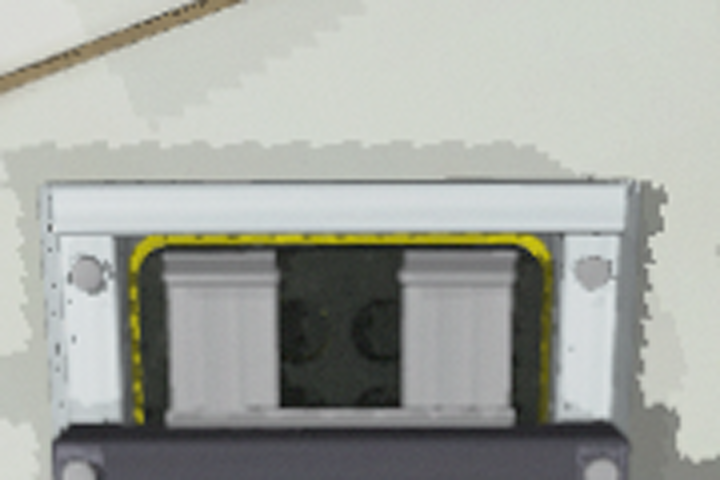

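The tray's yellow front edge lies against the end stop across its whole width (crop row ~238, stop face at ~233), with both springs on top of it. It is home and its top is at 28 mm, so I'll hand in.

```bash
python3 -c "
from h import *
print(r.read_state()['contact_force']); r.finish_job(); print(r.read_state()['time_s'])"
```

```text
[ 0.4687594  -0.01933754  1.13000374]
the job is handed in; nothing more can be done
the job is handed in; nothing more can be done
```

The tray is home in the fixture, and I handed the job in after about 17.5 s of robot time.

**What I did:** With the gripper shut, I pressed on the thumb pad until the bed bottomed. The tips sank 10 mm, with 30 N down. Still pressing at 24 to 42 N, I slid the tray under the bridge and leaf springs; nothing in the push force suggested it touched the bridge. At the end stop the fingers stalled with the push at about 24 N. I then relaxed the push and lifted straight off.

**Last checks:**
- **Front edge:** it measured 107 to 109 mm along the fixture, against the stop face at 108 mm. The picture shows it against the stop across its full width, with both springs on top.
- **Height:** the tray's top was at about 28 mm, which matches the given rest height.
- **Robot:** the gripper was clear and touching nothing.
- **Other items:** I never went near the vial, dropper or counter, and they look unmoved in the last side view.

**Disagreements:**
- **Rear edge:** it measured about −20.8 mm, where −22 mm is expected. That is within the 2 mm calibration.
- **Open end of the fixture:** a rough reading gave −108.5 mm instead of −118 mm. I picked that edge by eye from a crop and did not look into it further, because the front-edge check was direct.

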